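# Draw a forming block out of a crowded rack and set it on the bench plate

## Task

On the goldsmith's bench, slide the rack's metal shutter by its post until its window faces the lane of the wooden block with the hollow trough along its top. Reach down into the gap behind that block and draw it out along the bench through the window, without lifting it, until it is clear of the rack and shutter. Then pick it up and set it down, trough upwards, in the middle of the steel plate, leaving the other blocks, the jars, the stone and the bench things where they are.

Things in the scene. Friction and masses are not known exactly. Their poses are not given: they have to be found in the camera images.
- trough_block: the block to fetch: pale wooden forming block, 50 wide (its x) x 92 long (its y) x 45 high, about 0.2 kg, with a square-bottomed trough 20 wide and 16 deep, its floor darkened by use, along the full length of its top. Origin: centre of its underside, z up. It starts standing on the bench in lane_a, long side along the lane, its front face 3 to 9 mm inside the mouth; there is no room for fingers at its sides
- lane_a: the lane that holds the trough block: a channel on the bare bench (no floor) between two wooden walls 3 thick and 22 high, 56 wide inside, 222 long. Origin: at bench height in the middle of its open mouth; its y axis points out of the mouth, the lane runs to -y, x is across. It is one of three such lanes side by side at 62 spacing; which of the three places it has varies
- rack: fixed dark wooden frame round the three lanes, 204 wide, 230 deep, side boards 30 high, back board 40 high. Origin: bench height, middle of the three lane mouths; x runs across the lanes, y points out of the mouths. Nothing in the rack stands higher than 52
- shutter (a joint): travel (m) of the aluminium shutter, a bar 10 thick with top edge 17 above the bench that slides across the mouths along the rack's x axis; 0 = window facing the middle lane, positive = moved along the rack's +x, range -0.075 to 0.075. About 2 N of friction, stays where it is left. The bar occupies 4 to 14 mm in front of the lane mouths
- window (a point): centre of the shutter's window, a break 68 mm wide in the bar, open above; moves with the shutter; 10 mm above the bench, and must come level (in lane_a's x) with lane_a's middle for the 50 mm block to pass
- post_top (a point): top centre of the shutter's upright round post, diameter 14, standing free from 11 to 70 mm above the bench, on a tab of the shutter 44 mm in front of the lane mouths and 52 mm to the +x side of the window's centre; pinch it or push it from the side
- plate: fixed flat steel bench plate, 170 (its x) x 130 (its y) x 10 thick. Origin: centre of its underside
- plate_top (a point): middle of the plate's upper face
- ridge_block: neighbour: plain wooden forming block of the same outline (50 x 92 mm) whose top carries one rounded ridge standing up along its length, 46 high. Origin: centre of underside
- dimple_block: neighbour: plain wooden forming block, 50 x 92 x 45 high, flat top with three round hollows. Origin: centre of underside
- stone: neighbour: dark grey sharpening stone 50 x 100 x 40 high, in the rack close behind the ridge block. Origin: centre of underside
- jar_near: neighbour: round amber jar, diameter 46, 52 high, in the rack close behind the dimple block. Origin: centre of underside
- jar_far: neighbour: round white jar, diameter 46, 52 high, behind jar_near. Origin: centre of underside
- rack_jar: neighbour: round white jar, diameter 46, 52 high, at the rear of the trough block's lane; 60 to 75 mm of free lane lie between it and the trough block. Origin: centre of underside
- bowl: bystander: white ceramic bowl, diameter 120, 45 high, loose on the bench. Origin: centre of underside
- brush: bystander: bench brush 160 long lying on the bench, near the robot's left. Origin: underside, near its middle
- flask: bystander: small white bottle, diameter 44, 90 high, loose on the bench. Origin: centre of underside
Mind the look-alikes: they are no part of the job. What is shaped like the lane_a but purple is not meant.

How it is judged (in metres and radians):
On the way, in this order (a step that is already met when the one before it is completed fails the run):
1. the shutter's window faces the trough block's lane (within 9 mm) while the block is still in it (x of window in the frame of lane_a between -0.009 and 0.009 m and y of trough_block in the frame of lane_a below 0 m), for 0.2 s.
2. the trough block has been drawn out, on the bench, until it is clear of rack and shutter (its centre 62 mm or more in front of the lane mouth) (y of trough_block in the frame of lane_a above 0.062 m and height (world z) of trough_block below 0.006 m), for 0.2 s.
At the end, for the whole second after the job is handed in: The trough block rests released on the steel plate, trough up (upright within 0.06 rad, underside within 4 mm of the plate's top), its centre within 30 mm of the plate's middle; all other blocks, jars, stone and bench things within 15 mm of their starts. The shutter may stay open (horizontal distance between trough_block and plate_top below 0.03 m and z of trough_block in the frame of plate_top between -0.004 and 0.004 m and angle between trough_block's own z axis and vertical below 0.06 rad and linear speed of trough_block below 0.01 m/s and distance of each of ridge_block, dimple_block, stone, jar_near, jar_far, rack_jar, bowl, brush, flask from where it was at the start of the episode below 0.015 m); the robot touches nothing.
It fails at once if another block, a jar, the stone or a bench thing is moved by more than 15 mm (distance of any of ridge_block, dimple_block, stone, jar_near, jar_far, rack_jar, bowl, brush, flask from where it was at the start of the episode above 0.015 m).
It fails at once if the trough block is lifted more than 15 mm while it is still inside the rack or shutter (height (world z) of trough_block above 0.015 m and y of trough_block in the frame of lane_a below 0.055 m and x of trough_block in the frame of lane_a between -0.1 and 0.1 m).
It fails at once if the trough block is let go more than 20 mm above the plate's top (height (world z) of trough_block above 0.03 m and contact force between the fingers and trough_block below 0.05 N).
It also fails if it takes over 70 s, if anything falls off the work surface, if the arm or the gripper's body presses on something with over 40 N, if the wrist force passes 120 N, or if a joint passes its speed limit or range.

## Robot

A 6-joint arm with a two-finger parallel gripper is mounted at the origin on the work surface. World frame = base frame: x ahead of the robot, y to its left, z up, the work surface at z = 0. Lengths are in mm, angles in rad, forces in N, time in s.
With the tool pointing down it reaches from about 350 to 950 mm from the base axis. Payload 17.4 kg.
Tool frame: the origin (TCP) lies midway between the tips of the shut fingers; the grasp point (between the pads) lies 19 mm behind it (robot.grip_depth is the distance from the TCP to the grasp point, in mm); z points along the fingers, y is the line along which they close (so a half turn about z gives the same grasp; the last joint's range is limited). The gripper opens to 93 mm and grips with 3 to 60 N. Pads are 15 mm wide; open, the fingers measure 128 mm over their backs; the gripper's body (75 mm by 188 mm) begins 65 mm behind the grasp point.
Start: joints at [-1.384, 0.116, 1.442, -0, 1.584, -0.038], TCP at [150.455, -658.024, 218.646] pointing down, gripper open.
Joint ranges: [-2.83, 2.83], [-0.83, 2.19], [0.07, 2.5], [-1.14, 4.28], [0.01, 3], [-2.97, 2.97]. Speed limits (rad/s): [1.89, 1.89, 2.22, 3.14, 3.14, 3.14].

## Interface

Orientations are given as a unit quaternion [w, x, y, z].
In Python, from station import robot gives the robot as it stands. The module is installed in compiled form; this text tells all that it offers.
- The arm moves only by the shell command python3 -m crank 'ROWS'. ROWS is JSON, a list of rows, each a list of 7 numbers: the closure, from 0 (fully open) to 1 (shut), then the shift along the tool's x, y, z in m, then the turn, a rotation vector about the tool's x, y, z in degrees. A call has 1 to 8 rows; each row shifts and turns the commanded pose from where the row before left it, along the tool's axes as they then stand; what a row does not reach is not made up. A row lasts 1/12 s, in which the tool goes at most 41.7 mm and 7.16 degrees, less where a joint would pass 70% of its speed; a pose out of reach is approached as far as the arm can. A call is refused whole if a number of a shift passes 0.0417 or a number of a turn 7.16, either way. A call with a gripper value outside its range is refused whole. The fingers move at their own pace and stop on an object; the grip force is fixed at half the most. Time passes only in rows, so rows that do not move let the fingers close. It gives the time, the measured TCP pose, the force, the opening and the grip force at its end, in the units of the state.
- robot.state(): the state, without advancing time (a new reading comes with each control period).
- robot.camera(name): name is "scene" or "top" or "wrist"; returns the picture (384x512x3 uint8, red, green, blue); there is no depth.
- robot.camera_params(name): a dict with "K" (3x3 intrinsics, pixels), "dist_coeffs" ([k1, k2, p1, p2, k3] as OpenCV has them; the pictures are not rectified), "R" (3x3) and "t" (3): a world point X has camera coordinates R X + t. Camera axes: x right, y down, z forward; pixel columns grow to the right and rows downward; lengths in mm; the calibration is good to about 2 mm. A picture is of the moment at which its call begins: read the wrist's pose just before it. camera_params takes no time and is no camera call; for the wrist camera it gives the pose at the moment of the call.
- robot.close_job(): hands the job in; it is judged then, once.
The state is a dict: "clock": time; "q": joint angles; "dq": joint speeds; "joint_torque": joint torques, N m; "tool_pos": TCP position; "ee_rot": TCP orientation; "wrist_force": force on the tool from outside, world axes, zero at the start; "wrist_torque": the same for the moment, N m; "opening": finger opening in mm; "grip_force": force on a finger pad.
Only numpy, scipy, OpenCV 4.12 (cv2) and the standard library are available. Lean on these libraries where they do the work, as an engineer would, in place of code of your own. Each camera call takes 0.05 s, during which the arm holds its last target. There are 200 camera calls.

## Working session

There is one attempt and no reset: what is moved stays moved. The work goes in short steps, Python scripts to look and compute and a shell command to move; the robot and the scene stay as the last step left them, time stands still between calls to the robot, and variables do not carry over. Pictures are saved under pics/ and viewed, at most 10 in all, crops included, and the job is handed in when it is done.

```bash
mkdir -p pics; cat > h.py <<'E'
import numpy as np, cv2, json
from station import robot
def save(n,f):
    im=robot.camera(n); cv2.imwrite('pics/'+f,im[:,:,::-1]); p=robot.camera_params(n); 
    np.savez('pics/'+f+'.npz',im=im,**{k:np.array(p[k]) for k in('K','dist_coeffs','R','t')}); return im
def ray(f,uv,z):
    p=np.load('pics/'+f+'.npz'); uv=np.array(uv,float).reshape(-1,1,2)
    n=cv2.undistortPoints(uv,p['K'],p['dist_coeffs'])[:,0]
    d=np.c_[n,np.ones(len(n))]@p['R']; c=-p['R'].T@p['t'].ravel()
    return c+d*((np.array(z)-c[2])/d[:,2])[:,None]
def proj(f,X):
    p=np.load('pics/'+f+'.npz')
    return cv2.projectPoints(np.array(X,float).reshape(-1,3),cv2.Rodrigues(p['R'])[0],p['t'].ravel(),p['K'],p['dist_coeffs'])[0][:,0]
E
python3 - <<'E'
from h import *
save('top','top0.png');save('scene','sc0.png')
for n in('top','scene'):
  a=cv2.imread('pics/'+('top0.png' if n=='top' else 'sc0.png')); cv2.imwrite('pics/%s_v.png'%n,cv2.resize(a,(800,600),interpolation=cv2.INTER_CUBIC))
print(robot.state()); print(robot.camera_params('top'))
E
```

```text
{'clock': 0.1, 'q': array([-1.38382135e+00,  1.16415312e-01,  1.44219051e+00, -1.07194320e-05,
        1.58398698e+00, -3.78074661e-02]), 'dq': array([-0.00027623, -0.00247774,  0.00011955,  0.00115602, -0.00015279,
        0.00152285]), 'joint_torque': array([ 4.11557383e-03, -7.22890306e+01, -6.23864365e+01,  7.82395620e-02,
        2.28324946e-02, -8.47657202e-05]), 'tool_pos': array([ 150.40355198, -657.8465545 ,  217.99924796]), 'ee_rot': array([-4.98289437e-04,  9.93690636e-01,  1.12154670e-01, -4.26075872e-05]), 'wrist_force': array([0.38579246, 0.32743829, 0.08057441]), 'wrist_torque': array([-0.07002823, -0.00289244,  0.00383577]), 'grip_force': 0.0, 'opening': 93.40662308280346}
{'K': array([[359.64625132,   0.        , 254.7960983 ],
       [  0.        , 359.64625132, 190.39507362],
       [  0.        ,   0.        ,   1.        ]]), 'dist_coeffs': array([-0.02679307,  0.        ,  0.        ,  0.        ,  0.        ]), 'R': array([[-0.00569847, -0.99981118, -0.01857782],
       [-0.99753807,  0.00698209, -0.06977863],
       [ 0.06989517,  0.01813445, -0.9973895 ]]), 't': array([ 97.71358109, 538.66461983, 894.11503481])}
```

View pics/top_v.png

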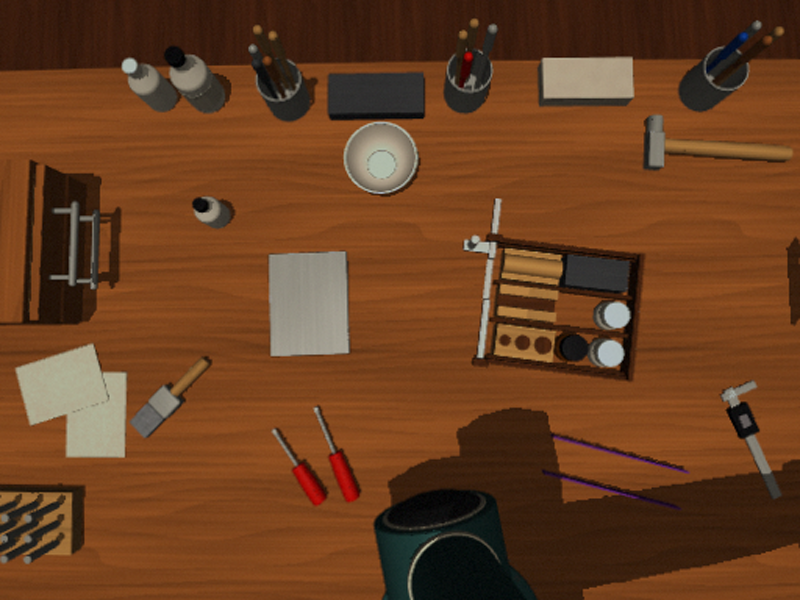

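View pics/scene_v.png

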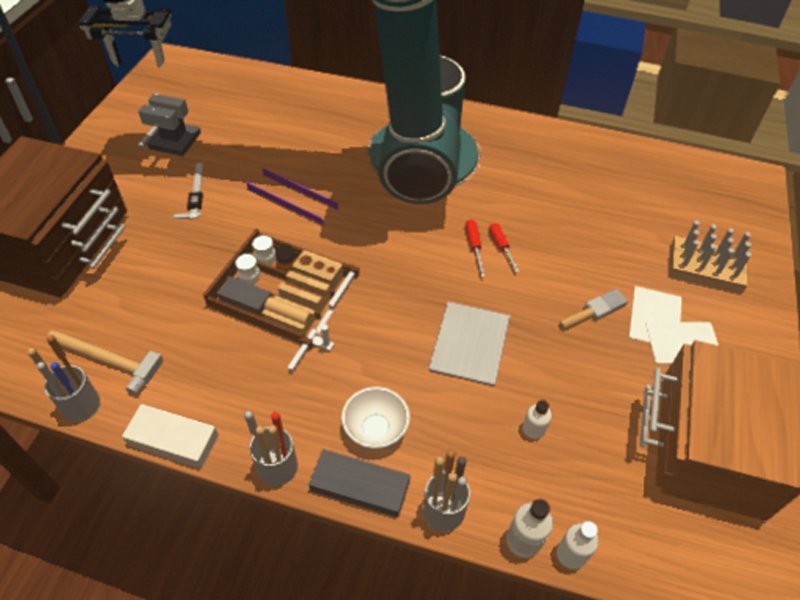

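The trough block is in the middle lane at about (530,303) px, and the shutter post is at (472,242). I'll zoom in to measure.

```bash
python3 - <<'E'
from h import *
a=cv2.imread('pics/top0.png')[120:250,290:420]; cv2.imwrite('pics/z0.png',cv2.resize(a,(598,598),interpolation=cv2.INTER_CUBIC))
E
```

```text
(no output)
```

View pics/z0.png

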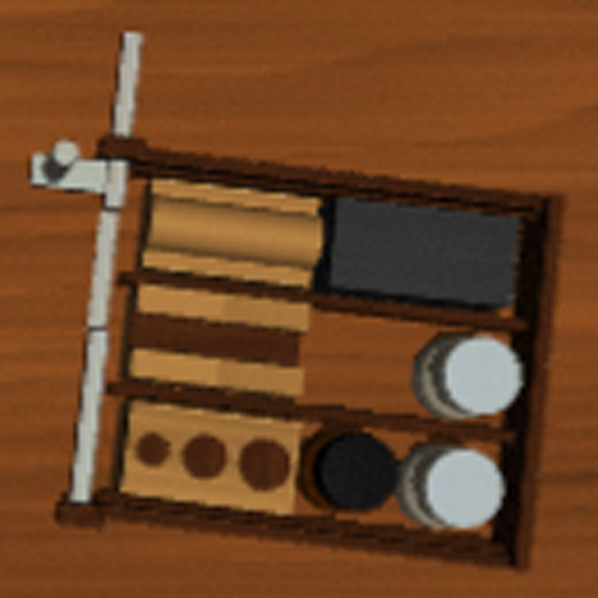

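The window gap is at crop (103,269), with ends at y≈210 and 328. The post top is at (65,152), the trough block's corners are near (140,285), (311,300), (130,376) and (303,396), and the jar lid is at (482,375).

```bash
cat > m.py <<'E'
from h import *
f='top0.png'
c=lambda P:(np.array(P,float)+.5)/4.6-.5+[290,120]
np.set_printoptions(precision=1,suppress=True)
print('post',ray(f,c([[65,152]]),70))
print('win ends',ray(f,c([[106,209],[97,328]]),17))
print('bar',ray(f,c([[132,36],[80,500]]),17))
b=ray(f,c([[140,285],[311,297],[130,376],[303,396]]),45);print('block',b,b.mean(0))
print('ridge/dimple', ray(f,c([[150,180],[322,200],[131,402],[120,492],[298,515]]),45))
print('jar',ray(f,c([[482,375],[467,487]]),52))
print('stone',ray(f,c([[332,197],[331,290],[518,214],[505,308]]),40))
print('walls',ray(f,c([[122,277],[527,325],[108,386],[517,436]]),22))
im=np.load('pics/'+f+'.npz')['im']
hsv=cv2.cvtColor(im,cv2.COLOR_RGB2HSV)
m=((hsv[...,1]<60)&(hsv[...,2]>80)).astype('uint8')
for q in cv2.findContours(m,0,2)[0]:
  if cv2.contourArea(q)>1500:
    r=cv2.minAreaRect(q);P=cv2.boxPoints(r);w=ray(f,P,10);print('big',r,w,w.mean(0))
print('bowl,flask', ray(f,[[243,101]],45), ray(f,[[130,132]],90))
E
python3 m.py
```

```text
post [[626.3 -25.3  70. ]]
win ends [[603.4 -53.9  17. ]
 [537.2 -47.8  17. ]]
bar [[700.9 -70.2  17. ]
 [442.6 -37.   17. ]]
block [[ 558.2  -67.4   45. ]
 [ 551.1 -158.8   45. ]
 [ 509.4  -61.2   45. ]
 [ 498.1 -153.2   45. ]] [ 529.2 -110.2   45. ]
ridge/dimple [[ 615.   -73.8   45. ]
 [ 603.5 -166.1   45. ]
 [ 495.5  -61.4   45. ]
 [ 447.7  -54.8   45. ]
 [ 434.9 -149.1   45. ]]
jar [[ 508.4 -246.6   52. ]
 [ 449.3 -236.8   52. ]]
stone [[ 605.8 -173.    40. ]
 [ 555.3 -171.1   40. ]
 [ 595.8 -273.4   40. ]
 [ 544.9 -264.6   40. ]]
walls [[ 564.9  -61.3   22. ]
 [ 536.8 -283.3   22. ]
 [ 504.9  -52.6   22. ]
 [ 476.  -275.7   22. ]]
big ((45.5, 256.0), (70.0, 69.0), 90.0) [[464.1 733.6  10. ]
 [463.6 548.3  10. ]
 [284.6 544.   10. ]
 [283.3 727.1  10. ]] [373.9 638.2  10. ]
big ((197.22520446777344, 193.93255615234375), (65.36393737792969, 50.370811462402344), 88.26429748535156) [[615.4 311.6  10. ]
 [618.1 180.5  10. ]
 [449.7 175.3  10. ]
 [446.4 304.7  10. ]] [532.4 243.   10. ]
big ((243.00003051757812, 100.50001525878906), (45.961936950683594, 45.961936950683594), 45.0) [[777.4 209.4  10. ]
 [864.2 123.8  10. ]
 [775.3  39.   10. ]
 [689.8 124.3  10. ]] [776.7 124.1  10. ]
bowl,flask [[763.5 122.3  45. ]] [[676.8 391.4  90. ]]
```

```bash
R='[0,0.0302,-0.0256,0,0,0,0]'
python3 -m crank '[[0,0.0302,-0.0256,0,0,0,0],[0,0.0302,-0.0256,0,0,0,0],[0,0.0302,-0.0256,0,0,0,0],[0,0.0302,-0.0256,0,0,0,0],[0,0.0302,-0.0256,0,0,0,0],[0,0.0302,-0.0256,0,0,0,0],[0,0.0302,-0.0256,0,0,0,0],[0,0.0302,-0.0256,0,0,0,0]]'
python3 -m crank '[[0,0.0302,-0.0256,0,0,0,0],[0,0.0302,-0.0256,0,0,0,0],[0,0.0302,-0.0256,0,0,0,0],[0,0.0302,-0.0256,0,0,0,0],[0,0.0302,-0.0256,0,0,0,0],[0,0.0302,-0.0256,0,0,0,0],[0,0.0302,-0.0256,0,0,0,0],[0,0.0302,-0.0256,0,0,0,0]]'
python3 -m crank '[[0,0.0302,-0.0256,0,0,0,0],[0,0.0302,-0.0256,0,0,0,0],[0,0.0302,-0.0256,0,0,0,0],[0,0.0302,-0.0256,0,0,0,0],[0,0,0,0,0,0,-7],[0,0,0,0,0,0,-7],[0,0,0,0,0,0,-7],[0,0,0,0,0,0,-7]]'
python3 -m crank '[[0,0,0,0,0,0,-7],[0,0,0,0,0,0,-7],[0,0,0,0,0,0,-7],[0,0,0,0,0,0,-7],[0,0,0,0,0,0,-7],[0,0,0,0,0,0,-7],[0,0,0,0,0,0,0],[0,0,0,0,0,0,0]]'
```

```text
clock: 0.77
tool_pos: [340.9, -402.7, 218.5]
ee_rot: [-0.0, 0.994, 0.112, -0.0]
wrist_force: [0.7, 0.2, -0.6]
opening: 92.7
grip_force: 0.0
clock: 1.43
tool_pos: [530.9, -149.1, 218.5]
ee_rot: [0.0, 0.994, 0.112, -0.0]
wrist_force: [0.4, -0.8, 0.4]
opening: 92.9
grip_force: 0.0
clock: 2.1
tool_pos: [625.1, -23.9, 218.1]
ee_rot: [-0.0, 0.936, 0.352, -0.0]
wrist_force: [-0.2, -0.9, 0.3]
opening: 93.4
grip_force: 0.0
clock: 2.77
tool_pos: [625.0, -24.2, 218.4]
ee_rot: [-0.0, 0.751, 0.66, -0.0]
wrist_force: [0.5, -0.4, -0.7]
opening: 93.0
grip_force: 0.0
```

```bash
python3 - <<'E'
from h import *
save('wrist','w0.png')
a=cv2.imread('pics/w0.png'); cv2.imwrite('pics/w0v.png',cv2.resize(a,(800,600),interpolation=cv2.INTER_CUBIC))
print(proj('w0.png',[[626.3,-25.3,70],[603.4,-53.9,17],[537.2,-47.8,17]])*800/512)
E
```

```text
[[394.07386808 280.6672293 ]
 [368.01747251 303.04695584]
 [278.69473468 306.22310584]]
```

View pics/w0v.png

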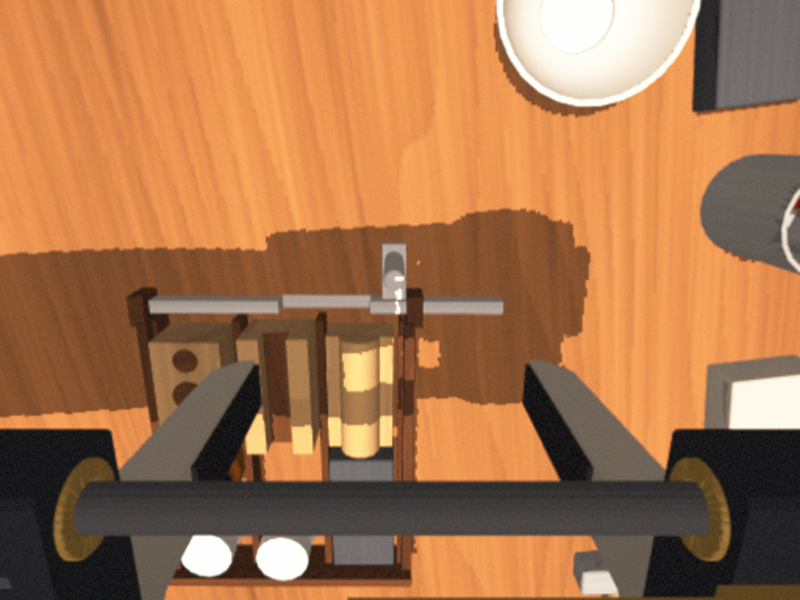

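The wrist view agrees: the post top is at (394,282), exactly as predicted, and the window strip runs from x=283 to 370. Next I descend and pinch the post.

```bash
python3 -m crank '[[0,0,0.0014,0.0229,0,0,0],[0,0,0,0.0229,0,0,0],[0,0,0,0.0229,0,0,0],[0,0,0,0.0229,0,0,0],[0,0,0,0.0229,0,0,0],[0,0,0,0.0229,0,0,0],[0,0,0,0.0229,0,0,0],[0,0,0,0.0229,0,0,0]]'
python3 -m crank '[[1,0,0,0,0,0,0],[1,0,0,0,0,0,0],[1,0,0,0,0,0,0],[1,0,0,0,0,0,0],[1,0,0,0,0,0,0],[1,0,0,0,0,0,0],[1,0,0,0,0,0,0],[1,0,0,0,0,0,0]]'
```

```text
clock: 3.48
tool_pos: [626.4, -24.4, 34.3]
ee_rot: [-0.0, 0.751, 0.66, -0.0]
wrist_force: [0.1, 0.7, 0.3]
opening: 92.9
grip_force: 0.0
clock: 4.15
tool_pos: [626.6, -24.5, 35.8]
ee_rot: [0.0, 0.75, 0.662, 0.0]
wrist_force: [-0.8, -0.0, 0.0]
opening: 44.4
grip_force: 0.0
```

```bash
python3 -m crank '[[1,0,0,0,0,0,0],[1,0,0,0,0,0,0],[1,0,0,0,0,0,0],[1,0,0,0,0,0,0],[1,0,0,0,0,0,0],[1,0,0,0,0,0,0],[1,0,0,0,0,0,0],[1,0,0,0,0,0,0]]'
```

```text
clock: 4.82
tool_pos: [626.5, -24.4, 35.4]
ee_rot: [-0.0, 0.75, 0.662, -0.0]
wrist_force: [-0.8, -0.0, -0.4]
opening: 13.3
grip_force: 30.0
```

```bash
python3 -m crank '[[1,0,-0.006,0,0,0,0],[1,0,-0.006,0,0,0,0],[1,0,-0.006,0,0,0,0],[1,0,-0.006,0,0,0,0],[1,0,-0.006,0,0,0,0],[1,0,-0.0045,0,0,0,0],[1,0,0,0,0,0,0],[1,0,0,0,0,0,0]]'
python3 -m crank '[[0.5,0,0,0,0,0,0],[0.5,0,0,0,0,0,0],[0.5,0,0,0,0,0,0],[0.5,0,0,0,0,0,0],[0.5,0,0,0,0,0,0],[0.5,0,0,0,0,0,0],[0.5,0,0,0,0,0,0],[0.5,0,0,0,0,0,0]]'
python3 -m crank '[[0.5,0,0,-0.03,0,0,0],[0.5,0,0,-0.03,0,0,0],[0.5,0,0,-0.03,0,0,0],[1,0,0,-0.03,0,0,0],[1,0,0,0,0,0,0],[1,0,0,0,0,0,0]]'
python3 - <<'E'
from h import *
save('wrist','w1.png');save('top','top1.png')
a=cv2.imread('pics/w1.png'); b=cv2.imread('pics/top1.png')[120:250,290:420]
cv2.imwrite('pics/w1v.png',np.hstack([cv2.resize(a,(400,300)),cv2.resize(b,(400,400),interpolation=cv2.INTER_CUBIC)[:300]]))
E
```

```text
clock: 5.48
tool_pos: [591.7, -19.9, 35.4]
ee_rot: [-0.0, 0.75, 0.662, -0.0]
wrist_force: [-0.7, 3.2, 0.0]
opening: 13.7
grip_force: 30.0
clock: 6.15
tool_pos: [592.3, -20.2, 35.4]
ee_rot: [0.0, 0.75, 0.662, -0.0]
wrist_force: [0.2, -0.7, -0.0]
opening: 46.4
grip_force: 0.0
clock: 6.65
tool_pos: [593.0, -20.2, 157.3]
ee_rot: [0.001, 0.75, 0.662, 0.001]
wrist_force: [-0.1, -0.4, -0.6]
opening: 31.0
grip_force: 0.0
```

View pics/w1v.png

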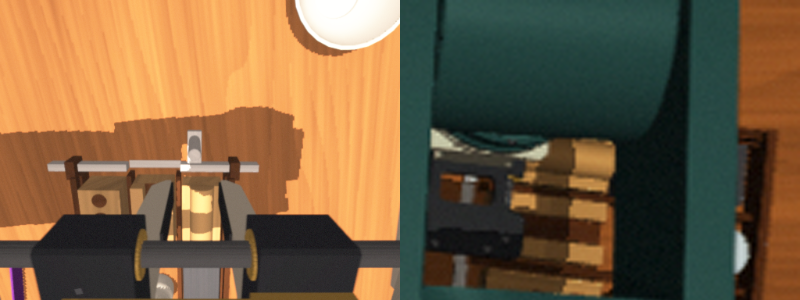

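The shutter moved with the post by 34.5 mm, and the gap now looks to be in front of the trough lane (picture x≈129–180). I'll check that numerically while moving above the gap.

```bash
python3 -m crank '[[1,-0.0222,-0.0066,0,0,0,0],[1,-0.0222,-0.0066,0,0,0,0],[1,-0.0222,-0.0066,0,0,0,0],[1,-0.0222,-0.0066,0,0,0,0],[1,-0.0222,-0.0066,0,0,0,0],[1,-0.0222,-0.0066,0,0,0,0],[1,-0.0222,-0.0066,0,0,0,0],[1,-0.0222,-0.0066,0,0,0,0]]'
python3 -m crank '[[1,0,0,0,0,0,0],[1,0,0,0,0,0,0],[1,0,0,0,0,0,0]]'
python3 - <<'E'
from h import *
save('wrist','w2.png');save('scene','sc2.png')
o=-34.5*np.array([.992,-.127,0])
s=np.array([[603.4,-53.9,17],[537.2,-47.8,17]])+o
b=np.array([[558.2,-67.4,45],[551.1,-158.8,45],[509.4,-61.2,45],[498.1,-153.2,45],[508.4,-246.6,52]])
P=np.vstack([s,b])
im=cv2.imread('pics/w2.png');sc=cv2.imread('pics/sc2.png')
for i,f in((im,'w2.png'),(sc,'sc2.png')):
  for p in proj(f,P):cv2.circle(i,tuple(int(round(v)) for v in p),1,(0,0,255),-1)
cv2.imwrite('pics/w2v.png',np.hstack([cv2.resize(im,(400,300)),cv2.resize(sc[120:240,120:280],(400,300),interpolation=cv2.INTER_CUBIC)]))
E
```

```text
clock: 7.42
tool_pos: [516.8, -190.6, 153.8]
ee_rot: [-0.001, 0.75, 0.662, -0.001]
wrist_force: [0.5, -0.3, -1.2]
opening: 0.6
grip_force: 0.0
clock: 7.67
tool_pos: [517.7, -189.5, 154.5]
ee_rot: [-0.001, 0.75, 0.662, -0.0]
wrist_force: [0.9, -0.1, 0.3]
opening: 0.5
grip_force: 0.0
```

View pics/w2v.png

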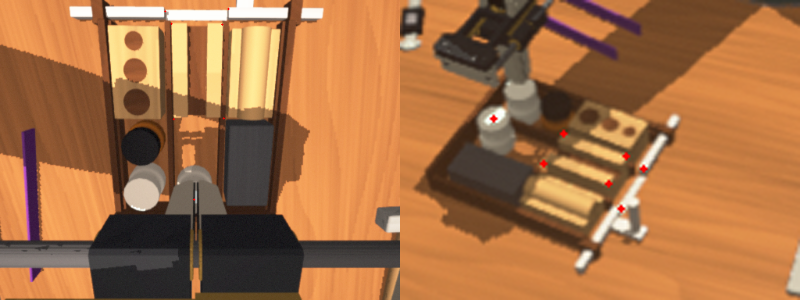

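The window (x 165–228) is centred on the block (171–222), and the overlay points match in the scene view. Descending into the gap.

```bash
python3 -m crank '[[1,0,0,0.024,0,0,0],[1,0,0,0.024,0,0,0],[1,0,0,0.024,0,0,0],[1,0,0,0.024,0,0,0],[1,0,0,0.024,0,0,0],[1,0,0,0.012,0,0,0],[1,0,0,0.010,0,0,0],[1,0,0,0,0,0,0]]'
python3 -m crank '[[1,0.008,0,0,0,0,0],[1,0.008,0,0,0,0,0],[1,0.006,0,0,0,0,0],[1,0.006,0,0,0,0,0],[1,0.006,0,0,0,0,0],[1,0.006,0,0,0,0,0],[1,0.006,0,0,0,0,0],[1,0,0,0,0,0,0]]'
```

```text
clock: 8.43
tool_pos: [517.4, -189.2, 11.9]
ee_rot: [-0.001, 0.749, 0.662, -0.0]
wrist_force: [0.5, -0.1, -1.3]
opening: 0.3
grip_force: 0.0
clock: 9.1
tool_pos: [523.7, -143.1, 13.5]
ee_rot: [-0.0, 0.749, 0.662, 0.0]
wrist_force: [-0.1, -0.4, -0.0]
opening: 0.1
grip_force: 0.0
```

```bash
python3 -m crank '[[1,0.008,0,0,0,0,0],[1,0.008,0,0,0,0,0],[1,0.008,0,0,0,0,0],[1,0.008,0,0,0,0,0],[1,0.008,0,0,0,0,0],[1,0.008,0,0,0,0,0],[1,0.008,0,0,0,0,0],[1,0.008,0,0,0,0,0]]'
python3 -m crank '[[1,0.008,0,0,0,0,0],[1,0.008,0,0,0,0,0],[1,0.008,0,0,0,0,0],[1,0.008,0,0,0,0,0],[1,0.008,0,0,0,0,0],[1,0.008,0,0,0,0,0],[1,0.006,0,0,0,0,0],[1,0.004,0,0,0,0,0]]'
python3 -m crank '[[1,0,0,0,0,0,0],[1,0,0,0,0,0,0],[1,0,0,0,0,0,0],[1,0,0,0,0,0,0]]'
python3 -m crank '[[1,-0.01,0,0,0,0,0],[1,-0.01,0,0,0,0,0],[1,0,0,-0.035,0,0,0],[1,0,0,-0.035,0,0,0],[0,0,0,-0.035,0,0,0],[0,0,0,-0.035,0,0,0],[0,0,0,-0.03,0,0,0],[0,0,0,0,0,0,0]]'
python3 - <<'E'
from h import *
save('wrist','w3.png');save('top','top3.png')
im=cv2.imread('pics/w3.png');b=cv2.imread('pics/top3.png')[130:250,240:400]
cv2.imwrite('pics/w3v.png',np.hstack([cv2.resize(im,(400,300)),cv2.resize(b,(400,300),interpolation=cv2.INTER_CUBIC)]))
E
```

```text
clock: 9.77
tool_pos: [531.6, -79.9, 13.5]
ee_rot: [-0.0, 0.75, 0.662, -0.0]
wrist_force: [0.4, -2.2, 0.7]
opening: 0.3
grip_force: 0.8
clock: 10.43
tool_pos: [538.8, -22.3, 13.5]
ee_rot: [-0.0, 0.75, 0.662, 0.0]
wrist_force: [-0.0, -1.5, 2.2]
opening: 0.6
grip_force: 0.8
clock: 10.77
tool_pos: [538.6, -23.3, 13.3]
ee_rot: [-0.0, 0.75, 0.662, -0.0]
wrist_force: [-0.4, -0.8, 0.0]
opening: 0.4
grip_force: 0.0
clock: 11.43
tool_pos: [537.9, -44.3, 190.2]
ee_rot: [0.003, 0.75, 0.662, 0.003]
wrist_force: [1.1, 0.1, -0.2]
opening: 23.0
grip_force: 0.0
```

View pics/w3v.png

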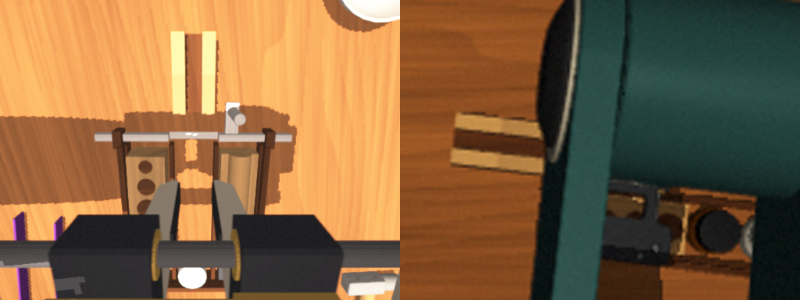

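The block is out. Its top corners are at wrist px (171,32), (215,32), (173,113) and (215,113), and all other items appear in place.

```bash
python3 - <<'E'
from h import *
np.set_printoptions(precision=1,suppress=True)
c=np.array([[171,32],[215,32],[173,113],[215,113]],float)*1.28
w=ray('w3.png',c,45);print(w,w.mean(0))
m=w.mean(0)
from scipy.spatial.transform import Rotation as R
s=robot.state();q=s['ee_rot'];M=R.from_quat([q[1],q[2],q[3],q[0]])
print(s['tool_pos'],s['opening'],M.inv().apply(m-s['tool_pos']))
k=(m[:2]-[534.9,-57]);print('lane',k@[.127,.992],k@[.992,-.127])
E
```

```text
[[526.4  81.   45. ]
 [573.9  75.   45. ]
 [515.3  -6.7  45. ]
 [564.8 -12.9  45. ]] [545.1  34.1  45. ]
[536.5 -44.  184.3] 30.688352723319916 [ 78.5  -1.5 139.3]
lane 91.66311909485832 -1.4631154856118327
```

```bash
python3 -m crank '[[0,0.0262,-0.0005,0,0,0,0],[0,0.0262,-0.0005,0,0,0,0],[0,0.0262,-0.0005,0,0,0,0],[0,0,0,0,0,0,0],[0,0,0,0,0,0,0],[0,0,0,0.02,0,0,0],[0,0,0,0.02,0,0,0],[0,0,0,0.02,0,0,0]]'
python3 -m crank '[[0,0,0,0.02,0,0,0],[0,0,0,0.02,0,0,0],[0,0,0,0.02,0,0,0],[0,0,0,0.02,0,0,0],[0,0,0,0.02,0,0,0],[0,0,0,0.012,0,0,0],[0,0,0,0,0,0,0]]'
python3 -m crank '[[1,0,0,0,0,0,0],[1,0,0,0,0,0,0],[1,0,0,0,0,0,0],[1,0,0,0,0,0,0],[1,0,0,0,0,0,0],[1,0,0,0,0,0,0],[1,0,0,0,0,0,0],[1,0,0,0,0,0,0]]'
python3 -m crank '[[1,0,0,0,0,0,0],[1,0,0,0,0,0,0],[1,0,0,0,0,0,0],[1,0,0,0,0,0,0]]'
```

```text
clock: 12.2
tool_pos: [544.1, 33.9, 121.8]
ee_rot: [-0.0, 0.75, 0.662, -0.0]
wrist_force: [0.1, 0.5, -0.2]
opening: 83.8
grip_force: 0.0
clock: 12.78
tool_pos: [542.6, 34.2, 8.2]
ee_rot: [-0.001, 0.75, 0.661, -0.002]
wrist_force: [0.3, 0.5, -1.0]
opening: 92.7
grip_force: 0.0
clock: 13.45
tool_pos: [544.7, 35.2, 11.7]
ee_rot: [0.0, 0.75, 0.662, 0.0]
wrist_force: [-0.1, 0.0, 2.6]
opening: 49.9
grip_force: 30.0
clock: 13.78
tool_pos: [544.7, 35.2, 11.8]
ee_rot: [0.0, 0.75, 0.662, 0.0]
wrist_force: [-0.8, -0.2, 4.4]
opening: 49.7
grip_force: 30.0
```

```bash
python3 -m crank '[[1,0,0,-0.01,0,0,0],[1,0,0,-0.015,0,0,0],[1,0,0,-0.015,0,0,0],[1,0.0105,-0.0020,0,0,0,0],[1,0.0205,-0.0038,0,0,0,0],[1,0.0205,-0.0038,0,0,0,0],[1,0.0205,-0.0038,0,0,0,0],[1,0.0205,-0.0038,0,0,0,0]]'
python3 -m crank '[[1,0.0205,-0.0038,0,0,0,0],[1,0.0205,-0.0038,0,0,0,0],[1,0.0205,-0.0038,0,0,0,0],[1,0.0205,-0.0038,0,0,0,0],[1,0.0205,-0.0038,0,0,0,0],[1,0.01,-0.0018,0,0,0,0],[1,0,0,0,0,0,0],[1,0,0,0,0,0,0]]'
python3 -m crank '[[1,0,0,0.008,0,0,0],[1,0,0,0.008,0,0,0],[1,0,0,0.006,0,0,0],[1,0,0,0.004,0,0,0],[1,0,0,0.0025,0,0,0],[1,0,0,0,0,0,0],[1,0,0,0,0,0,0]]'
```

```text
clock: 14.45
tool_pos: [538.2, 130.5, 50.9]
ee_rot: [-0.0, 0.75, 0.662, -0.0]
wrist_force: [0.7, -0.6, -2.1]
opening: 49.6
grip_force: 30.0
clock: 15.12
tool_pos: [531.8, 243.4, 51.0]
ee_rot: [-0.0, 0.749, 0.662, -0.0]
wrist_force: [0.0, 0.2, -2.3]
opening: 50.1
grip_force: 30.0
clock: 15.7
tool_pos: [532.3, 243.2, 23.0]
ee_rot: [-0.0, 0.75, 0.662, -0.0]
wrist_force: [-0.6, 0.2, -1.3]
opening: 49.9
grip_force: 30.0
```

```bash
python3 -m crank '[[1,0,0,0.001,0,0,0],[1,0,0,0,0,0,0],[0,0,0,0,0,0,0],[0,0,0,0,0,0,0],[0,0,0,0,0,0,0],[0,0,0,0,0,0,0],[0,0,0,0,0,0,0],[0,0,0,0,0,0,0]]'
python3 -m crank '[[0,0,0,0,0,0,0],[0,0,0,-0.02,0,0,0],[0,0,0,-0.03,0,0,0],[0,0,0,-0.03,0,0,0],[0,0,0,-0.03,0,0,0],[0,0,0,-0.03,0,0,0],[0,-0.03,0,0,0,0,0],[0,-0.04,0,0,0,0,0]]'
python3 -m crank '[[0,-0.04,0,0,0,0,0],[0,-0.04,0,0,0,0,0],[0,-0.04,0,0,0,0,0],[0,-0.04,0,0,0,0,0],[0,-0.04,0,0,0,0,0],[0,-0.04,0,0,0,0,0],[0,0,0,0,0,0,0],[0,0,0,0,0,0,0]]'
python3 - <<'E'
from h import *
save('wrist','w4.png');save('top','top4.png');save('scene','sc4.png')
im=cv2.imread('pics/sc4.png');b=cv2.imread('pics/top4.png')
cv2.imwrite('pics/w4v.png',np.hstack([cv2.resize(im[100:292,100:356],(400,300)),cv2.resize(b[100:250,150:350],(400,300),interpolation=cv2.INTER_CUBIC)]))
E
```

```text
clock: 16.37
tool_pos: [532.2, 243.4, 22.0]
ee_rot: [0.0, 0.75, 0.662, 0.0]
wrist_force: [-0.0, -0.7, 0.4]
opening: 85.2
grip_force: 0.0
clock: 17.03
tool_pos: [524.0, 174.9, 163.9]
ee_rot: [0.001, 0.749, 0.663, 0.001]
wrist_force: [0.3, -1.4, -0.1]
opening: 93.0
grip_force: 0.0
clock: 17.7
tool_pos: [493.5, -66.0, 162.1]
ee_rot: [0.0, 0.751, 0.66, 0.0]
wrist_force: [0.1, -0.1, -0.2]
opening: 93.0
grip_force: 0.0
```

View pics/w4v.png

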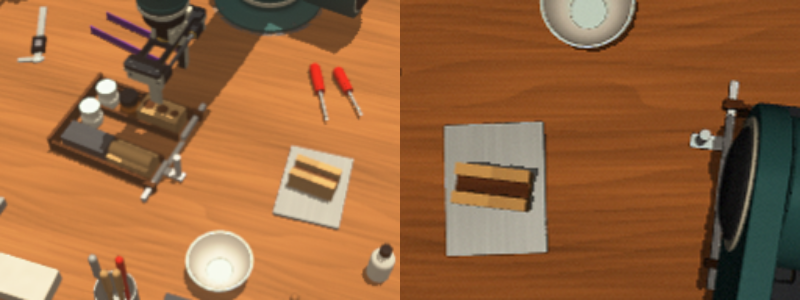

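The block rests trough-up in the middle of the plate, at about (492,187) in the right picture. The neighbours look unmoved, so I'm handing in.

```bash
python3 -c "
from station import robot
print(robot.close_job())"
```

```text
the job is handed in; nothing more can be done
None
```

I handed the job in at about 18 s: the trough block sits released, trough up, in the middle of the steel plate, and the neighbouring things in view look unmoved, but no verdict came back.

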